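Lock the keyed core into the leaning mould

ROBOT

A 7-joint arm with a two-finger parallel gripper is mounted at the origin on the work surface. World frame = base frame: x ahead of the robot, y to its left, z up, the work surface at z = 0. Lengths are in m, angles in rad, forces in N, time in s.
With the tool pointing down it reaches from about 0.4 to 0.85 m from the base axis. Payload 4.5 kg.
Tool frame: the origin (TCP) lies on the centre line of the jaws, within the pads' length; the fingertips stand 22 mm ahead of it and the grasp point (between the pads) lies 3 mm ahead of it; x points along the fingers, y is the direction in which the jaws open and shut, and the axes are right-handed (so a half turn about x gives the same grasp; the last joint's range is limited). The gripper opens to 88 mm and grips with 3 to 60 N. Pads are 18 mm wide; open, the fingers measure 123 mm over their backs; the gripper's body (75 mm by 187 mm) begins 45 mm behind the grasp point.
Start: joints at [0.034, 0.689, -0.195, 1.565, 0.157, 0.902, -0.215], TCP at [0.625, 0, 0.225] pointing down, gripper open.
Joint ranges: [-3.01, 3.01], [-0.46, 2.08], [-1.47, 1.51], [0.13, 2.56], [-1, 4.14], [0.04, 2.09], [-2.66, 2.66]. Speed limits (rad/s): [2.57, 2.57, 3.14, 3.14, 3.14, 3.14, 3.14].

INTERFACE

Orientations are given as a unit quaternion [w, x, y, z].
In Python, from plant import env gives the robot as it stands.
- The arm moves only by the tool arm_command, never from a script. Its argument "commands" is a list that holds one entry, the list of rows, each a list of 7 numbers: the shift along the world's x, y, z in m, then the turn, a rotation vector about the world's x, y, z in degrees, then the closure in counts, from 0 (fully open) to 255 (shut). A call has 1 to 8 rows; each row is the pose to reach, as a shift and turn from the pose commanded when the call began; what a row does not reach only later rows make up. A row lasts 1/8 s, in which the tool goes at most 62.5 mm and 10.7 degrees, less where a joint would pass 70% of its speed; a pose out of reach is approached as far as the arm can. A call with a gripper value outside its range is refused whole. The fingers move at their own pace and stop on an object; "newtons" is the grip in N (left out, the last holds). Time passes only in rows, so rows that repeat a pose let the fingers close. It gives the time, the measured TCP pose, the force and the opening at its end, in the units of the state.
- env.sense(): the state, without advancing time (a new reading comes with each control period).
- env.read_camera(name): name is "scene" or "side" or "wrist"; returns a dict with "image" (480x640x3 uint8, blue, green, red), "fov_y" (degrees; the focal length in pixels is half the picture's height over the tangent of half this angle, whatever the lens; pixels are square), "cx", "cy" (the principal point, pixels), "k1" (the pictures are not rectified: a ray, as slopes to the right and down, at radius r is drawn at 1 + k1 r^2 times it, then the intrinsics apply), "eye" and "attitude" of the camera in the world; the wrist camera has in their place "tool_from_camera" (4x4, takes a point from camera to tool coordinates, whose origin is the TCP and whose axes are the tool frame's). Camera axes: x right, y down, z forward; pixel columns grow to the right and rows downward; lengths in m; the calibration is good to about 2 mm. A picture is of the moment at which its call begins: read the wrist's pose just before it. There is no depth.
- env.job_done(): hands the job in, once; it reports no verdict.
Trained networks look in the newest picture that a camera, given by its name, has taken for a name from the list of things; names that differ only in an ending like _2 or _b are one class to them, and where a whole thing is asked for, a point or a joint stands for the part that bears it (a point fixed in the world has none). Each returns a list of dicts, best first, with "score" (0 to 1); they miss things now and then, are a little off and sometimes report something else, mostly with a low value. They report only what shows in the picture. A call takes as long as a camera call. They do not tell look-alikes from the thing itself.
- env.silhouettes(camera, label): "pixels" (480x640 bool, what is visible of it) and "pixel" ([column, row] in pixels, amid what is visible of it).
The state is a dict: "time_s": time; "joint_positions": joint angles; "joint_velocities": joint speeds; "tau": joint torques, N m; "eef_pos": TCP position; "orientation": TCP orientation; "force": force on the tool from outside, world axes, zero at the start; "ft_torque": the same for the moment, N m; "grip_width": finger opening in m.
Only numpy, scipy, OpenCV 4.12 (cv2) and the standard library are available. Lean on these libraries where they do the work, as an engineer would, in place of code of your own. Each camera call takes 0.05 s, during which the arm holds its last target.

TASK

Get the casting mould ready for pouring: take the core whose flange has one flat side (not the all-round one), turn it so that its flat matches the flat of the D-shaped socket in the leaning plaster mould, and push it in until its flange lies flush on the mould face. Then swing the steel latch over the flange until it stops, let go, and leave everything else on the bench where it stands.

Things in the scene. Friction and masses are not known exactly. Their poses are not given: they have to be found in the camera images.
- core: Keyed core, tan resin, 100 to 200 g, standing upright, any yaw, on a 3 mm grey mat. Up its z axis: D-shaped plug 26 mm long (radius 20, flat 13 mm from the axis; lowest 3 mm chamfered by 2.5); D-shaped flange 6 mm thick (radius 30, flat 19.5 mm from the axis); round knob, diameter 24, 46 mm tall, to grip. Both flats face its +x. Origin: centre of the plug's underside.
- core_seat (a point): Centre of the underside of the core's flange, on its axis 26 mm above the core's origin; axes as the core's.
- core_flat (a point): Middle of the flange's flat edge at the flange's underside: 19.5 mm along the core's +x from core_seat.
- core_knob (a point): Centre of the top of the core's knob, 78 mm above the core's origin.
- mould: Fixed white plaster block, 120 x 130 x 50 mm (x, y, z), on a fixed steel stand (foot 150 x 150 mm); place and yaw vary. Its face leans 25 degrees towards the robot's side: its z, the face's normal, is 25 degrees from vertical, +x points up the slope, y is level along the face. Origin: centre of the underside.
- socket (a point): Centre of the D-shaped socket's mouth on the mould's face (50 mm along the mould's z from its origin), axes as the mould's. The socket goes 32 mm deep along -z: radius 21.2 mm, flat 14.2 mm from the axis on the +x (up-slope) side. The core is home when core_seat is here, z along the mould's z and flat to the mould's +x.
- latch (a joint): Steel turn-latch, rad: 0 = shut at its stop, short end (33 mm) over the flange; starts open at 1.2 to 1.75 (limit 1.9), clear of the socket. It stays where left; about 1 N at the post turns it. Bar 14 mm wide, 9 to 15 mm above the face, with a 50 mm tail that carries the post. At angle q the post is 45 mm x sin(q) along the mould's +x and 45 mm x cos(q) along its +y from the hinge.
- latch_hinge (a point): Point on the latch's turning axis (parallel to the mould's z), 48 mm along the mould's +y from the socket's centre and 9 mm above the face; axes as the mould's.
- latch_post (a point): Centre of the top of the latch's round post, 10 mm in diameter and 30 mm tall, which stands square to the mould's face on the latch's tail, 45 mm from the hinge axis; its top is 45 mm above the face. Pinch it or push it to swing the latch.
- round_core: Bystander on the mat: a core of the same material and sizes, but with an all-round plug and flange (no flat). Origin: centre of its underside.
- mixing_cup: Bystander: clear cup, 76 mm wide, 100 mm tall. Origin: centre of its underside.
- glue: Bystander: yellow bottle, 40 mm in diameter, 110 mm tall. Origin: centre of its underside.
- jar: Bystander: jar, 64 mm in diameter, 70 mm tall. Origin: centre of its underside.
- spatula: Bystander: spatula 170 mm long lying on the mat along its x axis. Origin: underside, near the middle.
- brush: Bystander: brush 170 mm long lying on the mat along its x axis. Origin: underside, near the middle.
Mind the look-alikes: they are no part of the job. What is shaped like the core but turquoise is not meant. Leave any red or turquoise look-alike of the part that bears mould alone.

How it is judged:
On the way, in this order (a step that is already met when the one before it is completed fails the run):
1. the core sits fully home in the socket, flats matched, while the latch is still open (distance between core_seat and socket below 0.0035 m and angle between the z axis of core and the z axis of mould, either way round below 0.07 rad and x of core_flat in the frame of socket above 0.0165 m and angle between the x axis of core and the x axis of mould, either way round below 0.12 rad and value of joint latch above 0.8 rad), for 0.2 s.
2. the latch is swung shut over the flange (distance between core_seat and socket below 0.0035 m and angle between the z axis of core and the z axis of mould, either way round below 0.07 rad and x of core_flat in the frame of socket above 0.0165 m and angle between the x axis of core and the x axis of mould, either way round below 0.12 rad and value of joint latch below 0.12 rad), for 0.2 s.
At the end, for the whole second after the job is handed in: The keyed core is home in the socket (centre of its flange's underside within 3.5 mm of the socket's mouth, axis within 4 degrees, flats matched within 7 degrees), at rest; the latch is within 0.12 rad of its stop, over the flange; everything is released and no bystander has moved more than 40 mm (all of step 2 and linear speed of core below 0.01 m/s); the robot touches nothing.
It fails at once if a bystander is moved by more than 40 mm (distance of any of round_core, mixing_cup, glue, jar, spatula, brush from where it was at the start of the episode above 0.04 m).
It also fails if it takes over 54 s, if anything falls off the work surface, if the arm or the gripper's body presses on something with over 40 N, if the wrist force passes 120 N, or if a joint passes its speed limit or range.

## Working session

There is one attempt and no reset: what is moved stays moved. The work goes in short steps, Python scripts to look and compute and a tool call to move; the robot and the scene stay as the last step left them, time stands still between calls to the robot, and variables do not carry over. Pictures are saved under pics/ and viewed, and the job is handed in when it is done.

Besides the shell and the picture viewer there is one more tool, called in YAML: its name, and indented under it one key for each argument. arm_command: Moves the arm, as the interface text tells. Its arguments: {"type":"object","properties":{"commands":{"type":"array"},"newtons":{"type":"number"}},"required":["commands"]}

```bash
ls; mkdir -p pics; cat > h.py <<'E'
import numpy as np,cv2
from scipy.spatial.transform import Rotation as R
from plant import env
def Rq(q): return R.from_quat([q[1],q[2],q[3],q[0]]).as_matrix()
def cam(name):
    s=env.sense(); c=env.read_camera(name)
    if name=='wrist':
        T=np.eye(4);T[:3,:3]=Rq(s['orientation']);T[:3,3]=s['eef_pos']
        T=T@np.array(c['tool_from_camera']); c['M']=T[:3,:3];c['e']=T[:3,3]
    else:
        a=np.array(c['attitude']); c['M']=Rq(a) if a.size==4 else a.reshape(3,3)
        c['e']=np.array(c['eye'])
    c['f']=240/np.tan(np.radians(c['fov_y'])/2)
    return c
def K(c): return np.array([[c['f'],0,c['cx']],[0,c['f'],c['cy']],[0,0,1.]]),np.array([c['k1'],0,0,0.])
def proj(c,P):
    P=np.atleast_2d(P); p=(P-c['e'])@c['M']; k,d=K(c)
    return cv2.projectPoints(p.reshape(-1,1,3),np.zeros(3),np.zeros(3),k,d)[0].reshape(-1,2)
def ray(c,uv):
    k,d=K(c); x=cv2.undistortPoints(np.array(uv,float).reshape(-1,1,2),k,d).reshape(-1,2)
    r=np.c_[x,np.ones(len(x))]@c['M'].T; return r/np.linalg.norm(r,axis=1)[:,None]
def onz(c,uv,z):
    r=ray(c,uv); return c['e']+r*((z-c['e'][2])/r[:,2])[:,None]
def tri(cs,uvs):
    A=0;b=0
    for c,uv in zip(cs,uvs):
        r=ray(c,uv)[0];P=np.eye(3)-np.outer(r,r);A=A+P;b=b+P@c['e']
    return np.linalg.solve(A,b)
E
python3 - <<'E'
from h import *
for n in ['scene','side','wrist']:
    c=cam(n); cv2.imwrite(f'pics/{n}0.png',c['image']); print(n,c['e'].round(3),c['M'].round(2).tolist(),c['fov_y'],c['cx'],c['cy'],c['k1'])
    for l in ['core','mould','latch','latch_post','round_core','mixing_cup','glue','jar','spatula','brush']:
        print(l,[(round(x['score'],2),np.round(x['pixel']).tolist(),int(x['pixels'].sum())) for x in env.silhouettes(n,l)])
print(env.sense())
E
```

```text
pics
scene [1.119 0.7   1.232] [[-0.75, 0.51, -0.42], [0.66, 0.57, -0.49], [-0.01, -0.65, -0.76]] 47.52189103652307 317.3773688326602 239.6215724578819 -0.04725853240386927
core [(0.75, [253.0, 183.0], 244), (0.59, [221.0, 220.0], 283), (0.5, [253.0, 207.0], 198), (0.16, [214.0, 284.0], 396)]
mould [(0.76, [325.0, 299.0], 2454), (0.76, [476.0, 270.0], 2113), (0.64, [384.0, 246.0], 1815)]
latch [(0.58, [502.0, 269.0], 187), (0.57, [325.0, 297.0], 2389), (0.51, [341.0, 299.0], 189), (0.43, [407.0, 247.0], 174)]
latch_post [(0.66, [404.0, 246.0], 105), (0.64, [497.0, 274.0], 181), (0.62, [342.0, 296.0], 206), (0.44, [194.0, 214.0], 507), (0.32, [233.0, 246.0], 381)]
round_core []
mixing_cup [(0.8, [437.0, 320.0], 1039), (0.27, [255.0, 204.0], 214)]
glue [(0.62, [212.0, 285.0], 400)]
jar [(0.71, [379.0, 395.0], 799), (0.29, [438.0, 321.0], 1086)]
spatula [(0.59, [295.0, 237.0], 607)]
brush [(0.61, [194.0, 213.0], 487)]
side [ 0.024 -0.815  0.942] [[0.85, -0.37, 0.38], [-0.53, -0.57, 0.63], [-0.02, -0.73, -0.68]] 47.184480875573044 322.2769585870368 238.7367010209622 0.022522890506462456

[... 1216 characters left out ...]
': 1.65, 'joint_positions': array([ 0.03375184,  0.68906592, -0.19458726,  1.56529797,  0.15730227,
        0.90251309, -0.21508423]), 'joint_velocities': array([-0.00098136,  0.00089028,  0.00020127, -0.00134863, -0.0012436 ,
        0.00117868,  0.00137561]), 'tau': array([-6.55197819e-04, -5.27484477e+01, -1.26686141e+00, -1.53739750e+01,
       -5.18108695e-02, -6.76156451e-04,  1.16197313e-05]), 'eef_pos': array([6.25025062e-01, 4.70425149e-05, 2.24764220e-01]), 'orientation': array([ 0.50004465,  0.50000486,  0.49999416, -0.49995633]), 'force': array([-0.89372113,  0.17917814,  0.4459544 ]), 'ft_torque': array([-0.05711395,  0.01263986, -0.00785113]), 'grip_width': 0.08836899467056812}
```

View pics/scene0.png

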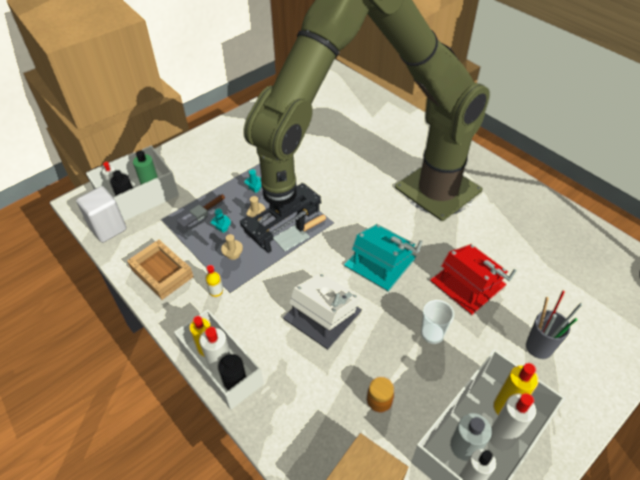

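View pics/side0.png

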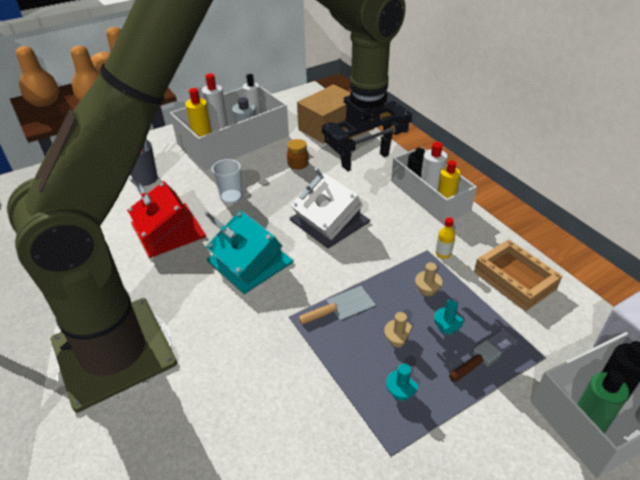

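View pics/wrist0.png

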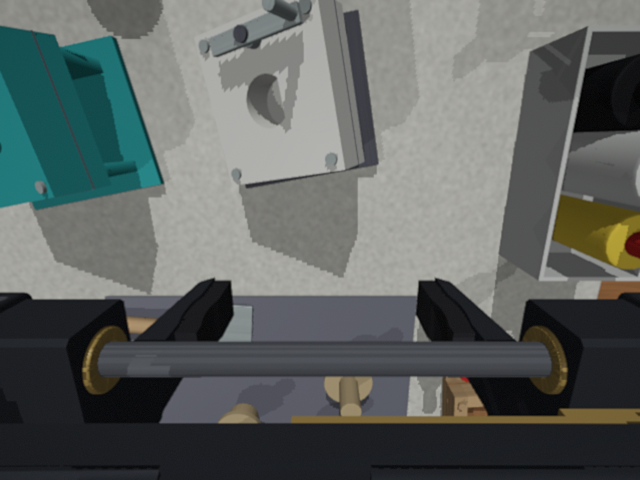

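```bash
python3 - <<'E'
from h import *
s=cv2.imread('pics/side0.png'); a=cv2.resize(s[240:360,360:480],(480,480),interpolation=3)
w=cv2.imread('pics/wrist0.png'); b=cv2.resize(w[0:200,190:390],(480,480),interpolation=3)
cv2.imwrite('pics/z0.png',np.hstack([a[:,:300],b]))
for n,uv in [('side',[[429,270],[399,320],[326,205]]),('scene',[[253,207],[231,243],[322,298]])]:
    c=cam(n); print(n,onz(c,uv,0.06).round(3).tolist())
E
```

```text
side [[0.658, -0.211, 0.06], [0.516, -0.287, 0.06], [0.586, 0.105, 0.06]]
scene [[0.524, -0.283, 0.06], [0.656, -0.212, 0.06], [0.589, 0.099, 0.06]]
```

View pics/z0.png

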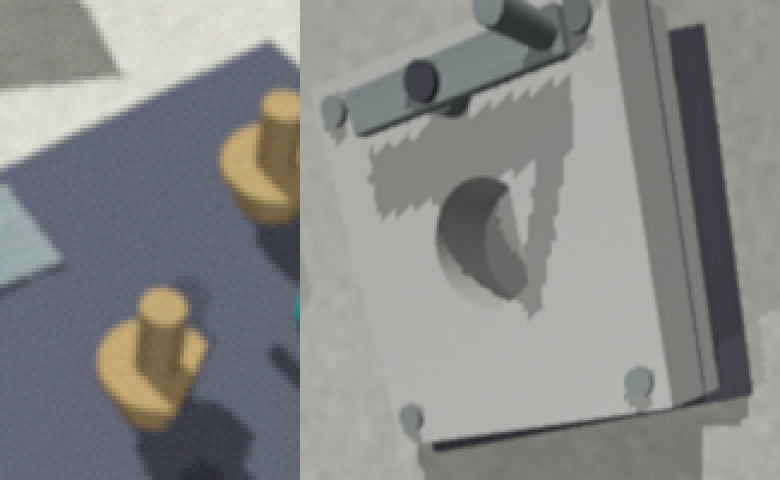

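arm_command:
  commands:
    - [[-0.02, 0.06, 0.03, 0, 0, 0, 0], [-0.02, 0.06, 0.03, 0, 0, 0, 0], [-0.02, 0.06, 0.03, 0, 0, 0, 0], [-0.02, 0.06, 0.03, 0, 0, 0, 0]]

```text
time_s: 2.25
eef_pos: [0.605, 0.0581, 0.2542]
orientation: [-0.5, -0.5, -0.499, 0.501]
force: [0.4, 0.5, -0.1]
grip_width: 0.0885
```

```bash
python3 - <<'E'
from h import *
import pickle
c=cam('wrist'); cv2.imwrite('pics/w1.png',c['image']); pickle.dump(c,open('w1.pkl','wb'))
s=cam('scene');pickle.dump(s,open('s1.pkl','wb')); cv2.imwrite('pics/s1.png',s['image']); s=cam('side');pickle.dump(s,open('d1.pkl','wb'))
print(c['e'],env.sense()['time_s'])
E
```

```text
[0.60514509 0.1302871  0.41409519] 2.4
```

View pics/w1.png

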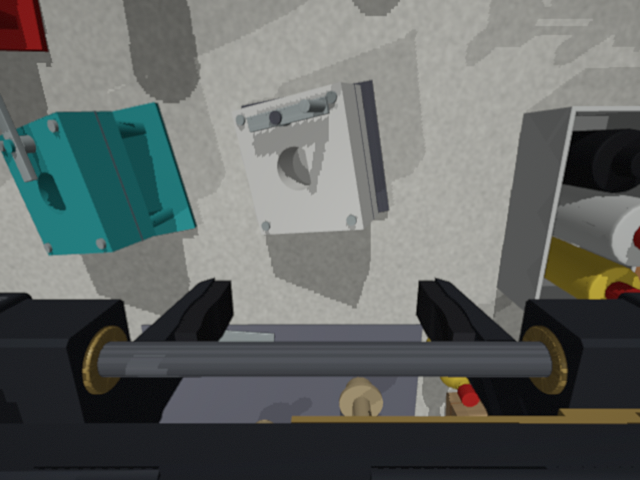

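arm_command:
  commands:
    - [[-0.01, -0.06, 0, 0, 0, 0, 0], [-0.02, -0.12, 0, 0, 0, 0, 0], [-0.02, -0.18, 0, 0, 0, 0, 0], [-0.02, -0.24, 0, 0, 0, 0, 0], [-0.02, -0.28, 0, 0, 0, 0, 0], [-0.02, -0.28, 0, 0, 0, 0, 0], [-0.02, -0.28, 0, 0, 0, 0, 0]]

```text
time_s: 3.28
eef_pos: [0.585, -0.2193, 0.2544]
orientation: [0.5, 0.5, 0.5, -0.5]
force: [-0.3, 0.0, 0.1]
grip_width: 0.088
```

```bash
python3 - <<'E'
from h import *
import pickle
c=cam('wrist'); cv2.imwrite('pics/w2.png',c['image']); pickle.dump(c,open('w2.pkl','wb'))
print(c['e'],env.sense()['time_s'])
E
```

```text
[ 0.58483705 -0.1475778   0.41451415] 3.325
```

View pics/w2.png

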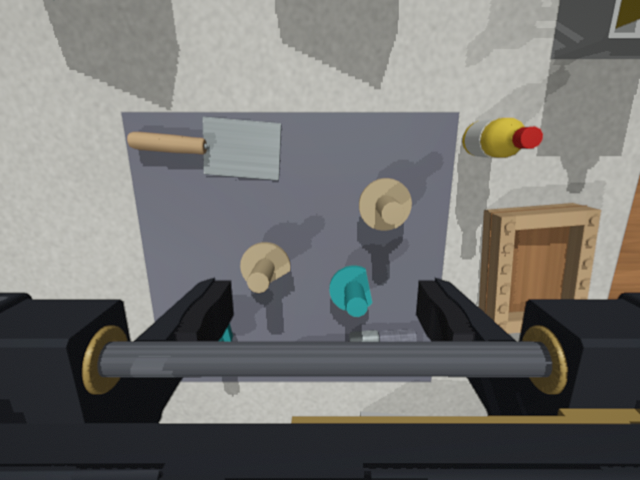

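```bash
python3 - <<'E'
from h import *
w=cv2.imread('pics/w2.png'); a=cv2.resize(w[235:305,225:305],(400,350),interpolation=3);b=cv2.resize(w[170:240,350:430],(400,350),interpolation=3)
cv2.imwrite('pics/z1.png',np.hstack([a,b]))
w=cv2.imread('pics/w1.png');cv2.imwrite('pics/z2.png',cv2.resize(w[70:245,230:400],(680,600),fx=4,fy=3.43,interpolation=3))
E
```

```text
(no output)
```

View pics/z1.png

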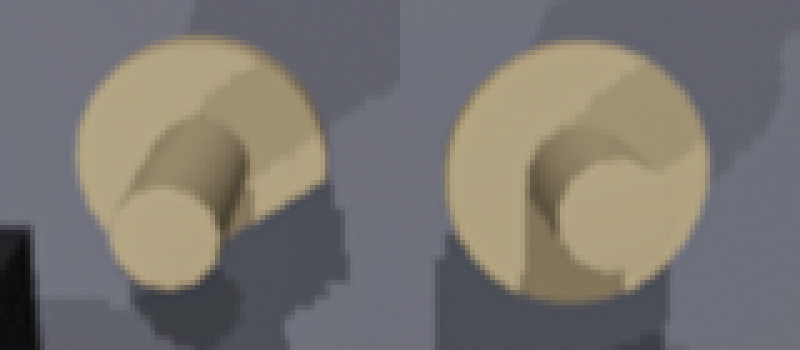

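View pics/z2.png

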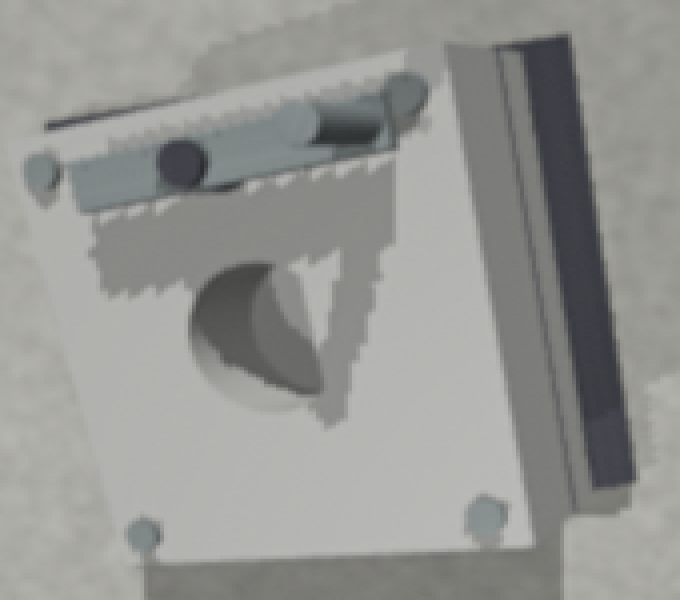

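```bash
python3 - <<'E'
from h import *
import pickle
d=pickle.load(open('d1.pkl','rb'))['image'];s=pickle.load(open('s1.pkl','rb'))['image']
cv2.imwrite('pics/z3.png',np.hstack([cv2.resize(d[160:250,280:380],(400,360),interpolation=3),cv2.resize(s[260:350,275:375],(400,360),interpolation=3)]))
E
```

```text
(no output)
```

View pics/z3.png

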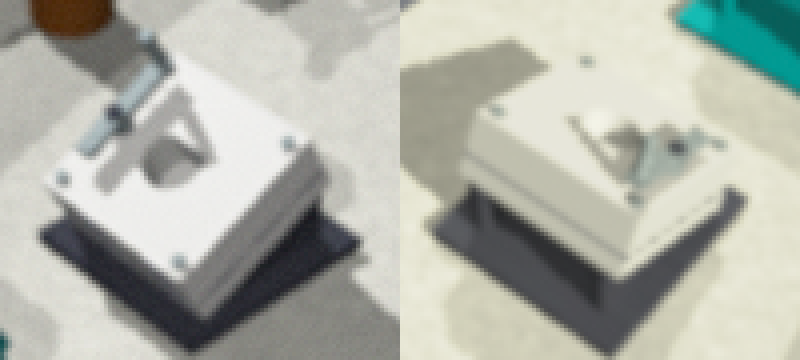

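```bash
cat > fit.py <<'E'
from h import *
import pickle
from scipy.optimize import least_squares,minimize
def mouldR(yaw): return R.from_euler('z',yaw).as_matrix()@R.from_euler('y',-25,degrees=True).as_matrix()
def face(p,L): return np.array(p[:3])+np.asarray(L)@mouldR(p[3]).T
def core_hulls(x,y,yaw,z0=0.003):
    t=np.linspace(-np.pi,np.pi,120)
    def D(r,f,z):
        q=np.c_[r*np.cos(t),r*np.sin(t)]; 
        if f: q=q[q[:,0]<=f]; b=np.sqrt(r*r-f*f); q=np.r_[q,[[f,b],[f,-b]]]
        return np.c_[q,np.full(len(q),z)]
    parts=[np.r_[D(17.5,10.5,0),D(20,13,3),D(20,13,26)],np.r_[D(30,19.5,26),D(30,19.5,32)],np.r_[D(12,0,32),D(12,0,78)]]
    Rz=R.from_euler('z',yaw).as_matrix()
    return [P/1000@Rz.T+[x,y,z0] for P in parts]
def fitcore(c,mask,x0):
    def ren(v,S=8):
        im=np.zeros((480*1,640),np.uint8)
        for P in core_hulls(*v):
            h=cv2.convexHull(proj(c,P).astype(np.float32)); cv2.fillConvexPoly(im,np.round(h*16).astype(np.int32),255,cv2.LINE_AA,4)
        return im/255.
    def cost(v): 
        return np.abs(ren(v)-mask).sum()
    best=None
    for y0 in np.radians([-90,-60,-30,0]):
        r=minimize(cost,[x0[0],x0[1],y0],method='Nelder-Mead',options=dict(initial_simplex=[[x0[0],x0[1],y0],[x0[0]+.006,x0[1],y0],[x0[0],x0[1]+.006,y0],[x0[0],x0[1],y0+.3]],xatol=1e-5,fatol=.01,maxiter=400))
        if best is None or r.fun<best.fun: best=r
    return best,ren(best.x)
E
python3 - <<'E'
from fit import *
c=pickle.load(open('w2.pkl','rb')); im=c['image'].astype(int)
m=((im[...,2]-im[...,0])>22).astype(float)
roi=np.zeros_like(m); roi[235:300,225:305]=1; m=m*roi
# drop gripper
b,ren=fitcore(c,m,onz(c,[[258,283]],.081)[0][:2])
print(b.x, np.degrees(b.x[2]), b.fun, m.sum())
o=c['image'].copy(); cs,_=cv2.findContours((ren>.5).astype(np.uint8),0,1); 
z=cv2.resize(o[225:305,215:315],(800,600),interpolation=0)
for k in cs: cv2.polylines(z,[((k.reshape(-1,2)+.5-[215,225])*[8,7.5]).astype(int)],True,(0,0,255),1)
cv2.imwrite('pics/z4.png',z)
w,s,d=[pickle.load(open(f,'rb')) for f in('w1.pkl','s1.pkl','d1.pkl')]
C=np.array([[-60,65,0],[-60,-65,0],[60,-65,0],[60,65,0]])/1000
ow=[(12,140),(118,562),(533,547),(445,45)]; ow=np.array(ow)/[4,3.4286]+[230,70]
od=np.array([(45,185),(188,288),(315,150),(160,50)])/4+[280,160]
os_=np.array([(335,148),(190,48),(70,115),(234,246)])/4+[275,260]
def res(p): 
    P=face(p,C); return np.r_[(proj(w,P)-ow).ravel(),(proj(d,P)-od).ravel()*.5,(proj(s,P)-os_).ravel()*.5]
r=least_squares(res,[.59,.1,.1,.1],loss='soft_l1'); p=r.x
print('socket',p,np.degrees(p[3])); print(res(p).reshape(-1,2).round(1).tolist())
def draw(cam,off,sc,size,name):
    i=cam['image']; h=int(size[1]/sc);wd=int(size[0]/sc)
    z=cv2.resize(i[off[1]:off[1]+h,off[0]:off[0]+wd],size,interpolation=3)
    t=np.linspace(0,2*np.pi,200); q=np.c_[21.2*np.cos(t),21.2*np.sin(t)]; q[:,0]=np.minimum(q[:,0],14.2)
    for L in (np.array(C),np.c_[q,0*t]/1000):
        cv2.polylines(z,[((proj(cam,face(p,L))+.5-off)*sc).astype(int)],True,(0,0,255),1)
    return z
cv2.imwrite('pics/z5.png',np.hstack([draw(w,np.array([225,65]),3,(480,560),''),np.vstack([draw(d,np.array([280,160]),2.8,(280,280),''),draw(s,np.array([275,260]),2.8,(280,280),'')])]))
E
```

```text
[ 0.51287365 -0.2943984  -0.95426025] -54.67508464002034 109.50588235294117 1773.0
socket [0.57699602 0.10326455 0.07858663 0.16620021] 9.522570579595563
[[-0.3, 0.3], [1.6, -0.4], [-0.8, -0.2], [0.4, 0.2], [-0.4, -0.2], [-1.4, -0.4], [-0.8, -0.9], [1.1, 0.0], [0.1, 0.2], [-1.2, 0.3], [0.3, -0.7], [0.0, -3.5]]
```

View pics/z4.png

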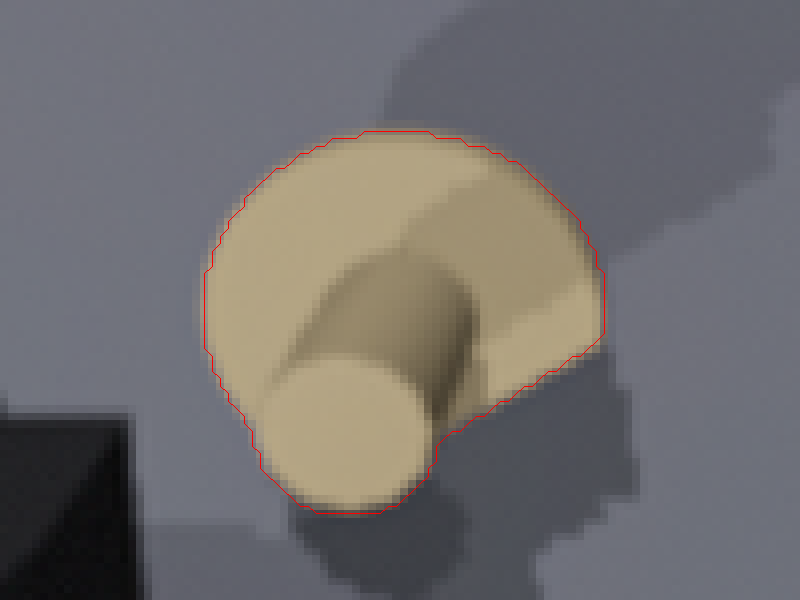

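View pics/z5.png

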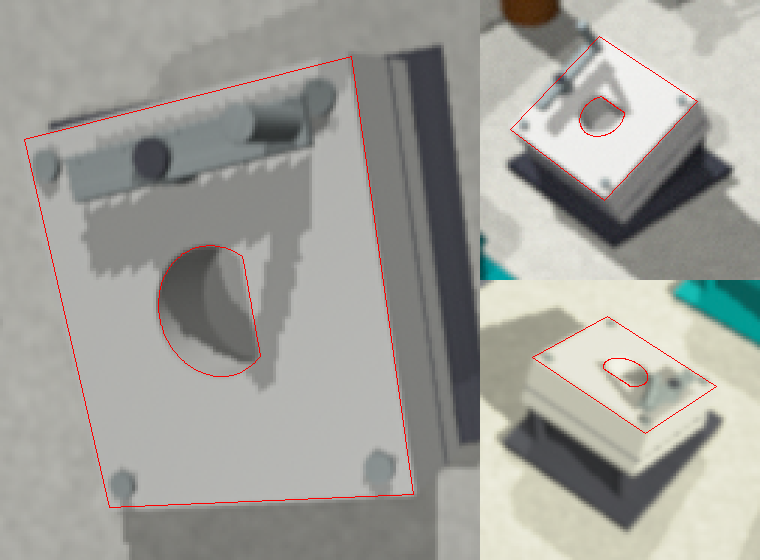

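```bash
python3 - <<'E'
from fit import *
c=pickle.load(open('w2.pkl','rb'));d=pickle.load(open('d1.pkl','rb'));s=pickle.load(open('s1.pkl','rb'))
print('turq',onz(d,[[404,370],[450,303]],.081).round(3).tolist(), onz(c,[[356,303]],.081))
im=d['image'].astype(int); m=((im[...,2]-im[...,0])>22).astype(float); roi=np.zeros_like(m); roi[305:355,375:420]=1
b,ren=fitcore(d,m*roi,(.513,-.294)); print('side',b.x,np.degrees(b.x[2]),b.fun,(m*roi).sum())
print('scene knob', proj(s,[[.513,-.294,.081]]))
st=env.sense(); print(Rq(st['orientation']).round(3).tolist(), st['eef_pos'],st['joint_positions'].round(2))
print('tcp px',proj(c,[st['eef_pos'],st['eef_pos']+[0,0,-.022]]))
E
```

```text
turq [[0.441, -0.397, 0.081], [0.619, -0.32, 0.081]] [[ 0.61962279 -0.31835458  0.081     ]]
side [ 0.51368434 -0.29260133 -0.99238269] -56.859339785710944 62.52156862745098 645.0
scene knob [[253.1076493  198.28302793]]
[[-0.0, 1.0, 0.002], [0.001, 0.002, -1.0], [-1.0, -0.0, -0.001]] [ 0.58521447 -0.21839505  0.2545663 ] [ 0.4   0.66 -0.21  1.53  0.16  0.97  0.15]
tcp px [[325.02989839 283.57427622]
 [324.9459593  268.08303093]]
```

arm_command:
  commands:
    - [[-0.02, -0.02, -0.03, 0, 0, -10, 60], [-0.04, -0.04, -0.06, 0, 0, -20, 100], [-0.06, -0.06, -0.09, 0, 0, -30, 110], [-0.072, -0.074, -0.12, 0, 0, -40, 110], [-0.072, -0.074, -0.125, 0, 0, -50, 110], [-0.072, -0.074, -0.125, 0, 0, -55.5, 110], [-0.072, -0.074, -0.125, 0, 0, -55.5, 110], [-0.072, -0.074, -0.125, 0, 0, -55.5, 110]]

```text
time_s: 4.32
eef_pos: [0.5136, -0.293, 0.1299]
orientation: [0.211, 0.675, 0.211, -0.675]
force: [0.7, -0.1, -0.1]
grip_width: 0.0504
```

```bash
python3 - <<'E'
from fit import *
c=cam('wrist'); pickle.dump(c,open('w3.pkl','wb'))
st=env.sense(); print(st['eef_pos'],st['joint_positions'].round(2),st['grip_width'])
o=c['image'].copy()
for P in core_hulls(.5132,-.2935,np.radians(-55.5)): cv2.polylines(o,[cv2.convexHull(proj(c,P).astype(np.float32)).astype(int)],True,(0,0,255),1)
print(proj(c,st['eef_pos']))
cv2.imwrite('pics/w3.png',o)
E
```

```text
[ 0.51346093 -0.29326178  0.12995142] [ 0.41  0.77  0.06  1.76 -0.07  0.61 -0.46] 0.04965736231418324
[[324.63899361 285.57924332]]
```

View pics/w3.png

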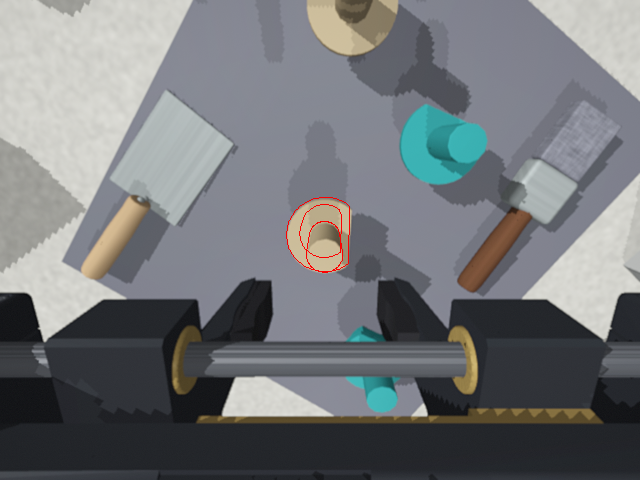

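```bash
python3 - <<'E'
from fit import *
c=pickle.load(open('w3.pkl','rb'));im=c['image'].astype(int); m=((im[...,2]-im[...,0])>22).astype(float); roi=np.zeros_like(m); roi[185:278,275:362]=1
b,ren=fitcore(c,m*roi,(.513,-.294)); print(b.x,np.degrees(b.x[2]),b.fun,(m*roi).sum())
E
```

```text
[ 0.5126222  -0.29403779 -1.00564823] -57.619399002207146 154.04705882352943 3911.0
```

arm_command:
  commands:
    - [[0, 0, -0.03, 0, 0, 0, 110], [0, 0, -0.055, 0, 0, 0, 110], [0, 0, -0.064, 0, 0, 0, 110], [0, 0, -0.064, 0, 0, 0, 110]]

```text
time_s: 4.88
eef_pos: [0.513, -0.2938, 0.0656]
orientation: [-0.21, -0.675, -0.21, 0.675]
force: [0.4, -0.3, 1.8]
grip_width: 0.0502
```

arm_command:
  commands:
    - [[0, 0, 0, 0, 0, 0, 255], [0, 0, 0, 0, 0, 0, 255], [0, 0, 0, 0, 0, 0, 255], [0, 0, 0, 0, 0, 0, 255], [0, 0, 0, 0, 0, 0, 255], [0, 0, 0.03, 0, 0, 0, 255], [0, 0, 0.08, 0, 0, 0, 255], [0, 0, 0.13, 0, 0, 0, 255]]
  newtons: 40

```text
time_s: 5.88
eef_pos: [0.5128, -0.2938, 0.1972]
orientation: [-0.21, -0.675, -0.21, 0.675]
force: [0.6, 0.2, -0.4]
grip_width: 0.0006
```

```bash
python3 - <<'E'
from fit import *
c=cam('wrist'); pickle.dump(c,open('w4.pkl','wb'));cv2.imwrite('pics/w4.png',c['image'])
st=env.sense(); print(st['eef_pos'],st['force'],st['joint_positions'].round(2),st['grip_width'])
E
```

```text
[ 0.5162836  -0.2960051   0.20391327] [ 1.05070772 -1.40891346  4.02218361] [ 0.4   0.67  0.07  1.7  -0.06  0.76 -0.47] 0.0003662958934202964
```

View pics/w4.png

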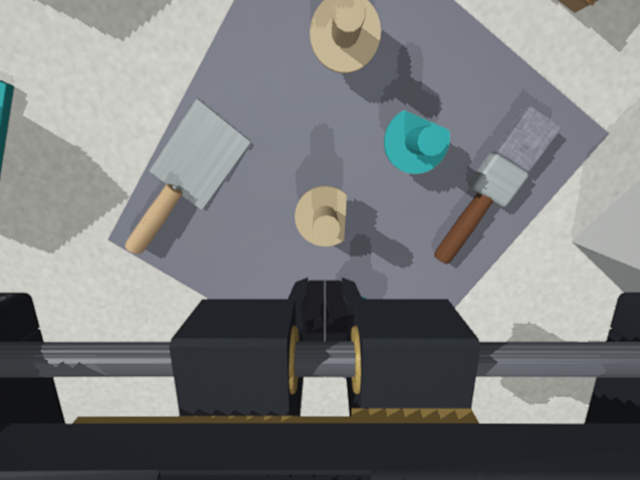

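```bash
python3 - <<'E'
from fit import *
c=pickle.load(open('w4.pkl','rb'));im=c['image'].astype(int); m=((im[...,2]-im[...,0])>22).astype(float); roi=np.zeros_like(m); roi[175:255,280:360]=1
c2=cam('wrist'); st=env.sense(); print(st['eef_pos'])
cv2.imwrite('pics/w5.png',c2['image'])
b,ren=fitcore(c2,((c2['image'][...,2].astype(int)-c2['image'][...,0])>22)*roi,(.513,-.294)); print('w',b.x,np.degrees(b.x[2]),b.fun,(m*roi).sum())
d=cam('side'); cv2.imwrite('pics/d5.png',d['image'])
im=d['image'].astype(int); m=((im[...,2]-im[...,0])>22).astype(float); roi=np.zeros_like(m); roi[305:355,375:420]=1
b,ren=fitcore(d,m*roi,(.513,-.294)); print('side',b.x,np.degrees(b.x[2]),b.fun,(m*roi).sum())
print(st['force'],proj(d,st['eef_pos']),proj(d,st['eef_pos']-[0,0,.022]))
print(proj(c2,st['eef_pos']-[0,0,.022]))
print(np.array(c2['tool_from_camera']).round(3))
E
```

```text
[ 0.51620653 -0.29598714  0.20137143]
w [ 0.51248706 -0.29398093 -1.02009547] -58.44716521388207 110.94509803921568 2571.0
side [ 0.51356392 -0.29255326 -0.99265054] -56.874686742157955 60.819607843137256 647.0
[ 0.32726135 -0.25802494 -0.57534768] [[407.88575255 274.55934362]] [[406.83589389 282.65635004]]
[[323.78957918 268.11728748]]
[[ 0.    -0.279  0.96  -0.16 ]
 [ 1.    -0.    -0.     0.   ]
 [ 0.     0.96   0.279 -0.072]
 [ 0.     0.     0.     1.   ]]
```

View pics/d5.png

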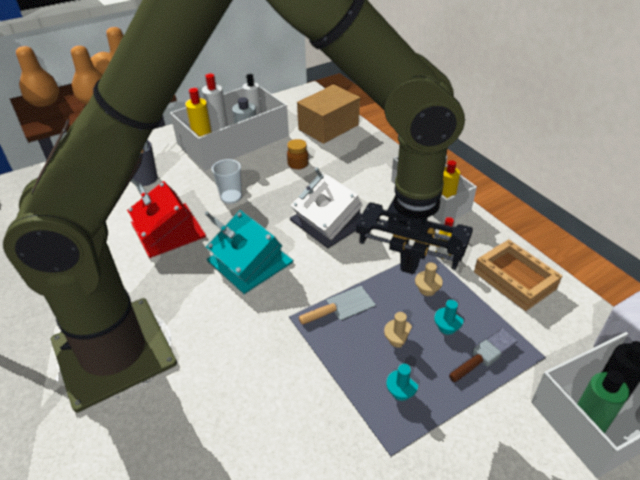

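```bash
python3 - <<'E'
from fit import *
d=pickle.load(open('d1.pkl','rb')); im=cv2.imread('pics/d5.png'); st=env.sense(); p=st['eef_pos']
print(p)
z=cv2.resize(im[190:310,340:480],(700,600),interpolation=3)
for x in np.arange(-.08,.031,.01):
    q=(proj(d,p-[0,0,x])[0]-[340,190])*5; cv2.circle(z,tuple(q.astype(int)),3,(0,0,255) if abs(x)>1e-6 else (0,255,0),-1)
cv2.imwrite('pics/z6.png',z)
c=pickle.load(open('w4.pkl','rb')); w=cv2.imread('pics/w5.png')[240:440,225:425]; w=cv2.resize(w,(600,600))
pe=c['e']; 
import copy
M=np.array(c['tool_from_camera']); 
for zz in (-.009,.009):
  for x in np.arange(-.06,.031,.01):
    cc=dict(c); cc['M']=M[:3,:3]; cc['e']=M[:3,3]
    q=(proj(cc,[[x,0,zz]])[0]-[225,240])*3; cv2.circle(w,tuple(q.astype(int)),3,(0,0,255) if abs(x)>1e-6 else (0,255,0),-1)
cv2.imwrite('pics/z7.png',w)
E
```

```text
[ 0.51467746 -0.29500847  0.19866833]
```

View pics/z6.png

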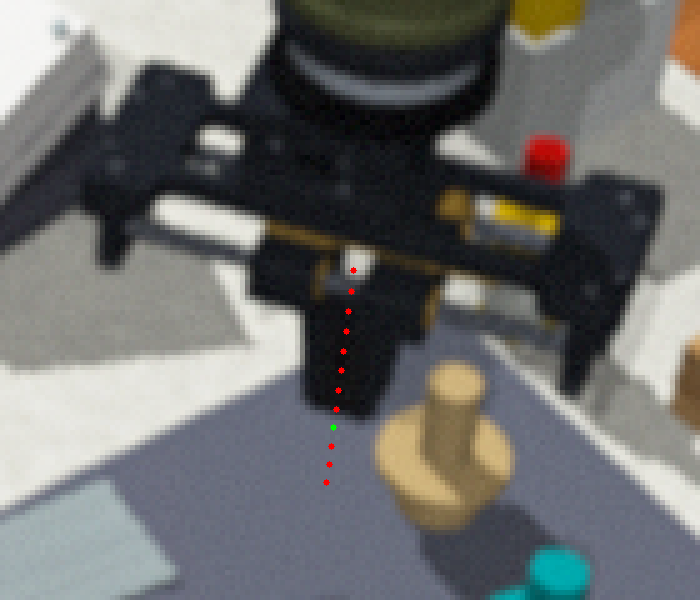

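View pics/z7.png

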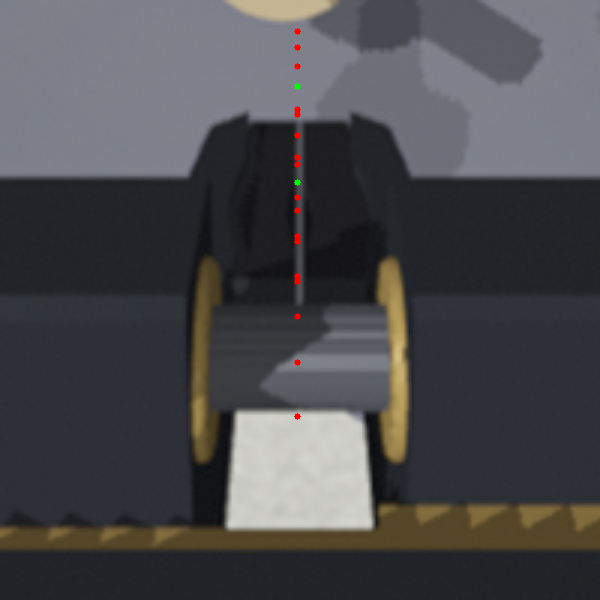

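arm_command:
  commands:
    - [[0, 0.0005, 0, 0, 0, -0.5, 110], [0, 0.0005, -0.03, 0, 0, -0.5, 110], [0, 0.0005, -0.07, 0, 0, -0.5, 110], [0, 0.0005, -0.11, 0, 0, -0.5, 110], [0, 0.0005, -0.14, 0, 0, -0.5, 110], [0, 0.0005, -0.16, 0, 0, -0.5, 110], [0, 0.0005, -0.163, 0, 0, -0.5, 110], [0, 0.0005, -0.163, 0, 0, -0.5, 110]]

```text
time_s: 7.02
eef_pos: [0.5133, -0.2937, 0.033]
orientation: [0.207, 0.676, 0.207, -0.676]
force: [0.1, 0.5, 0.3]
grip_width: 0.0498
```

```bash
python3 - <<'E'
from fit import *
d=cam('side'); cv2.imwrite('pics/d6.png',cv2.resize(d['image'][220:370,320:480],(640,600),interpolation=3))
w=cam('wrist'); cv2.imwrite('pics/w6.png',w['image'])
st=env.sense(); print(st['eef_pos'],st['force'],st['grip_width'],st['time_s'])
E
```

```text
[ 0.5137581  -0.29394544  0.03380239] [-0.25270748 -0.18813636  0.5565573 ] 0.04986797493434709 7.125
```

View pics/d6.png

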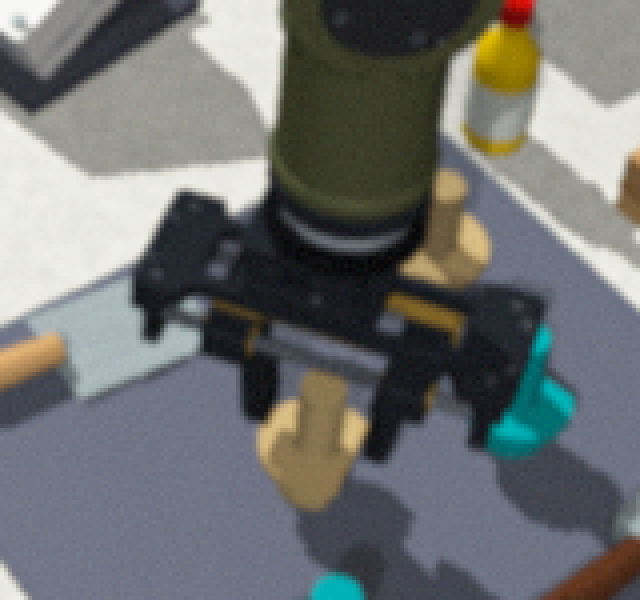

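View pics/w6.png

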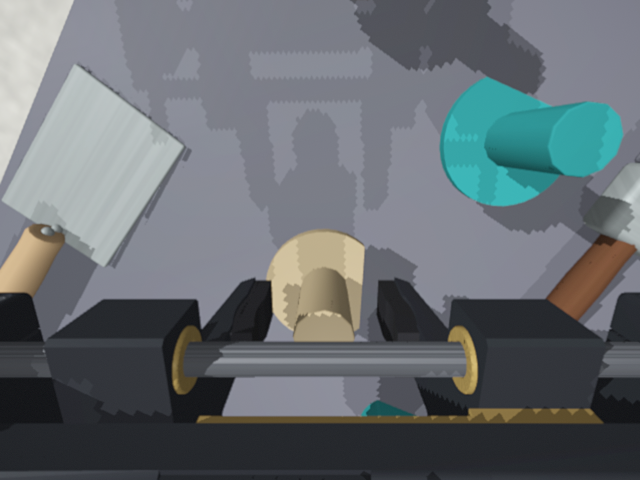

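arm_command:
  commands:
    - [[0, 0, 0, 0, 0, 0, 255], [0, 0, 0, 0, 0, 0, 255], [0, 0, 0, 0, 0, 0, 255], [0, 0, 0, 0, 0, 0, 255], [0, 0, 0, 0, 0, 0, 255]]
  newtons: 40

```text
time_s: 7.75
eef_pos: [0.5133, -0.2936, 0.0331]
orientation: [0.207, 0.676, 0.207, -0.676]
force: [0.6, 0.1, 4.7]
grip_width: 0.023
```

arm_command:
  commands:
    - [[0, 0, 0.02, 0, 0, 0, 255], [0, 0, 0.06, 0, 0, 0, 255], [0, 0, 0.1, 0, 0, 0, 255], [0, 0, 0.14, 0, 0, 0, 255], [0, 0, 0.16, 0, 0, 0, 255], [0, 0, 0.16, 0, 0, 0, 255], [0, 0, 0.16, 0, 0, 0, 255], [0, 0, 0.16, 0, 0, 0, 255]]

```text
time_s: 8.75
eef_pos: [0.5122, -0.293, 0.1916]
orientation: [-0.206, -0.676, -0.207, 0.677]
force: [0.7, 0.7, -2.0]
grip_width: 0.0228
```

```bash
python3 - <<'E'
from fit import *
w=cam('wrist'); cv2.imwrite('pics/w7.png',w['image']); st=env.sense(); pickle.dump((w,st),open('w7.pkl','wb'))
d=cam('side'); pickle.dump(d,open('d7.pkl','wb')); cv2.imwrite('pics/d7.png',d['image'])
p=st['eef_pos'];print(p,st['force'],st['grip_width'],st['time_s'],np.degrees(R.from_matrix(Rq(st['orientation'])).as_rotvec()))
o=w['image'].copy()
for P in core_hulls(p[0],p[1],np.radians(-56.5),p[2]-.033+.003): cv2.polylines(o,[cv2.convexHull(proj(w,P).astype(np.float32)).astype(int)],True,(0,0,255),1)
o2=d['image'].copy()
for P in core_hulls(p[0],p[1],np.radians(-56.5),p[2]-.033+.003): cv2.polylines(o2,[cv2.convexHull(proj(d,P).astype(np.float32)).astype(int)],True,(0,0,255),1)
cv2.imwrite('pics/z8.png',np.hstack([cv2.resize(o[190:390,225:425],(400,400)),cv2.resize(o2[200:320,340:460],(400,400))]))
E
```

```text
[ 0.51235266 -0.29308997  0.1916292 ] [ 0.17414243  0.44876008 -1.02875411] 0.023099618087374586 8.8 [ 107.85002065   33.09210197 -108.0328218 ]
```

View pics/z8.png

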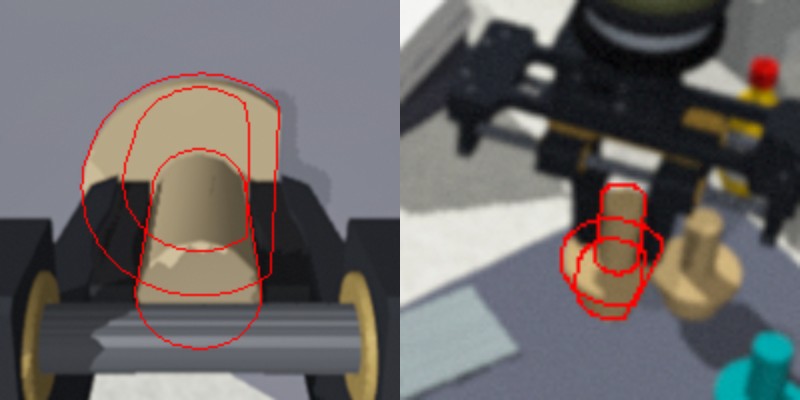

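```bash
cat > plan.py <<'E'
from fit import *
S=np.array([0.57700,0.10326,0.07859]); yaw=0.1662
Rm=mouldR(yaw); n=Rm[:,2]
Rt=np.c_[-n,Rm[:,0],-Rm[:,1]]
if __name__=='__main__':
    st=env.sense(); Rc=Rq(st['orientation'])
    print('tool y yaw',np.degrees(np.arctan2(Rc[1,1],Rc[0,1])))
    cmd=np.array([.513,-.2935,.193]); Rcmd=R.from_euler('z',-56,degrees=True).as_matrix()@np.array([[0,1,0],[0,0,-1],[-1,0,0]])
    print('rotvec',R.from_matrix(Rt@Rcmd.T).as_rotvec(degrees=True), np.degrees(R.from_matrix(Rt@Rcmd.T).magnitude()))
    for h in (.1,.06,.004): print(h,(S+h*n).round(4),(S+h*n-cmd).round(4))
    print('n',n,Rt)
E
python3 plan.py
```

```text
tool y yaw -55.99513896770057
rotvec [-10.41520562 -24.25521187  64.43264229] 69.6301457925471
0.1 [0.5353 0.0963 0.1692] [ 0.0223  0.3898 -0.0238]
0.06 [0.552  0.0991 0.133 ] [ 0.039   0.3926 -0.06  ]
0.004 [0.5753 0.103  0.0822] [ 0.0623  0.3965 -0.1108]
n [-0.41679481 -0.06991624  0.90630779] [[ 0.41679481  0.89381936  0.16543591]
 [ 0.06991624  0.14993586 -0.98622054]
 [-0.90630779  0.42261826 -0.        ]]
```

arm_command:
  commands:
    - [[0.003, 0.055, 0.02, -1.5, -3.5, 9.2, 255], [0.006, 0.11, 0.03, -3, -7, 18.4, 255], [0.009, 0.165, 0.03, -4.5, -10.4, 27.6, 255], [0.012, 0.22, 0.03, -6, -13.9, 36.8, 255], [0.015, 0.275, 0.02, -7.4, -17.3, 46, 255], [0.018, 0.33, 0.01, -8.9, -20.8, 55.2, 255], [0.022, 0.37, 0, -10.4, -24.3, 64.4, 255], [0.022, 0.39, -0.014, -10.4, -24.3, 64.4, 255]]

```text
time_s: 9.85
eef_pos: [0.5051, 0.0354, 0.1847]
orientation: [0.574, 0.558, 0.431, -0.416]
force: [-0.5, 0.1, -2.3]
grip_width: 0.0232
```

arm_command:
  commands:
    - [[0, 0, -0.01, 0, 0, 0, 255], [0, 0, -0.01, 0, 0, 0, 255], [0, 0, -0.01, 0, 0, 0, 255], [0, 0, -0.01, 0, 0, 0, 255]]

```text
time_s: 10.35
eef_pos: [0.506, 0.0344, 0.1755]
orientation: [0.574, 0.56, 0.43, -0.416]
force: [0.1, 0.2, -0.3]
grip_width: 0.0231
```

```bash
python3 - <<'E'
from plan import *
w=cam('wrist'); cv2.imwrite('pics/w8.png',w['image']); st=env.sense(); pickle.dump((w,st),open('w8.pkl','wb'))
p=st['eef_pos'];print(p,st['force'],st['grip_width'],st['time_s'],st['joint_positions'].round(2))
Rc=Rq(st['orientation']); print('ori err deg',R.from_matrix(Rt@Rc.T).as_rotvec(degrees=True)); print('tool pos in socket frame',Rm.T@(p-S))
E
```

```text
[0.50595412 0.03442085 0.17555839] [ 0.02832304 -0.44260078 -1.73631756] 0.02318643847123438 10.4 [-0.14  0.55 -0.08  2.25  1.05  0.11 -1.21]
ori err deg [ 1.08227766 -8.42511103  7.97145177]
tool pos in socket frame [-0.03284303 -0.05613704  0.12230773]
```

View pics/w8.png

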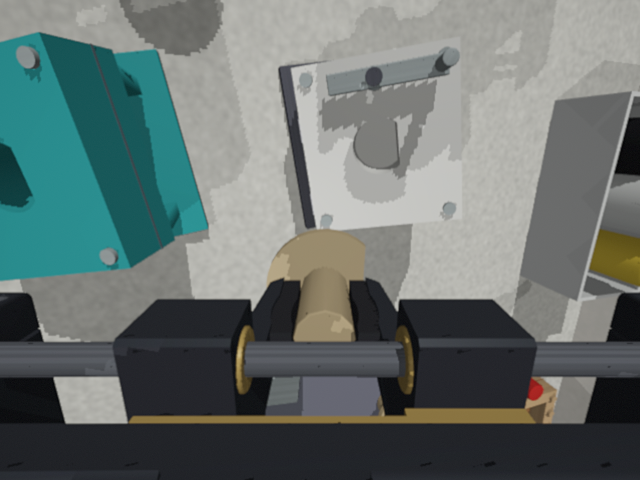

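arm_command:
  commands:
    - [[0.01, 0.02, 0, 0.1, -1, 2, 255], [0.02, 0.04, 0, 0.3, -2.5, 4, 255], [0.03, 0.055, -0.01, 0.6, -4.5, 6, 255], [0.038, 0.063, -0.02, 0.9, -6.5, 8, 255], [0.038, 0.063, -0.0245, 1.1, -8.4, 8, 255], [0.038, 0.063, -0.0245, 1.1, -8.4, 8, 255], [0.038, 0.063, -0.0245, 1.1, -8.4, 8, 255], [0.038, 0.063, -0.0245, 1.1, -8.4, 8, 255]]

```text
time_s: 11.4
eef_pos: [0.544, 0.0965, 0.151]
orientation: [0.626, 0.562, 0.428, -0.33]
force: [-0.6, -0.5, -2.0]
grip_width: 0.0228
```

```bash
cat > where.py <<'E'
from plan import *
st=env.sense()
p=st['eef_pos'];print(p,st['force'],st['grip_width'],st['time_s'],st['joint_positions'].round(2))
Rc=Rq(st['orientation']); print('ori err deg',R.from_matrix(Rt@Rc.T).as_rotvec(degrees=True)); print('tool pos in socket frame',Rm.T@(p-S))
E
python3 where.py
```

```text
[0.54398622 0.09645907 0.15098548] [-0.63304219 -0.46838438 -2.04292811] 0.022798172549583787 11.4 [ 0.02  0.67 -0.49  2.28  2.08  0.42 -2.18]
ori err deg [ 0.15118209 -0.07028719  0.04330262]
tool pos in socket frame [ 6.75975656e-05 -1.24554812e-03  7.98480580e-02]
```

```bash
cat > look.py <<'E'
from plan import *
import sys
def overlay(c,st,S,yaw,gap=(0.004,0,0),core=True):
    Rm=mouldR(yaw); o=c['image'].copy()
    C=np.array([[-60,65,0],[-60,-65,0],[60,-65,0],[60,65,0]])/1000
    t=np.linspace(0,2*np.pi,200); q=np.c_[21.2*np.cos(t),21.2*np.sin(t)]; q[:,0]=np.minimum(q[:,0],14.2)
    for L in (C,np.c_[q,0*t]/1000): cv2.polylines(o,[np.round(proj(c,S+L@Rm.T)*16).astype(int)],True,(0,0,255),1,cv2.LINE_AA,4)
    if core:
        Rc=Rq(st['orientation']); B=np.c_[Rc[:,1],-Rc[:,2],-Rc[:,0]] # core axes
        seat=st['eef_pos']+Rc@np.array(gap)
        for P in core_hulls(0,0,0,-.026): cv2.polylines(o,[np.round(cv2.convexHull(proj(c,seat+P@B.T).astype(np.float32))*16).astype(int)],True,(0,255,0),1,cv2.LINE_AA,4)
    return o
if __name__=='__main__':
    k=sys.argv[1]
    out=[]
    for n_ in ['wrist','side','scene']:
        c=cam(n_); st=env.sense(); pickle.dump((c,st),open(f'{n_}{k}.pkl','wb'))
        cv2.imwrite(f'pics/{n_}{k}.png',c['image'])
        o=overlay(c,st,S,yaw); u=proj(c,S)[0].astype(int)
        if n_=='wrist': a=cv2.resize(o[20:420,120:520],(560,560))
        else: out.append(cv2.resize(o[u[1]-70:u[1]+50,u[0]-60:u[0]+60],(240,280)))
    cv2.imwrite(f'pics/look{k}.png',np.hstack([a,np.vstack(out)]))
    print(st['time_s'],st['eef_pos'])
E
python3 look.py A
```

```text
11.55 [0.54388937 0.09742486 0.15107551]
```

View pics/lookA.png

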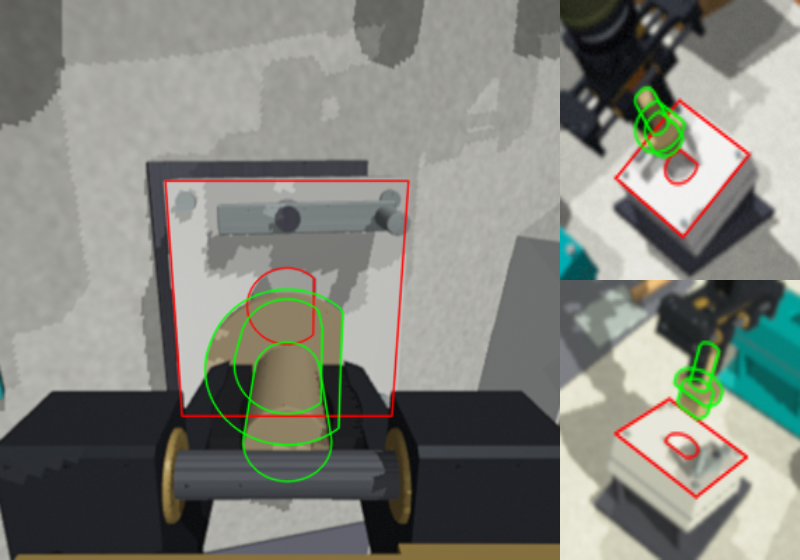

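```bash
python3 - <<'E'
from look import *
c,st=pickle.load(open('wristA.pkl','rb')); a=c['image'][135:315,220:420]; o=overlay(c,st,S,yaw)[135:315,220:420]
cv2.imwrite('pics/z9.png',np.hstack([cv2.resize(a,None,fx=2,fy=3.,interpolation=3),cv2.resize(o,None,fx=2,fy=3.,interpolation=3)]))
E
```

```text
(no output)
```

View pics/z9.png

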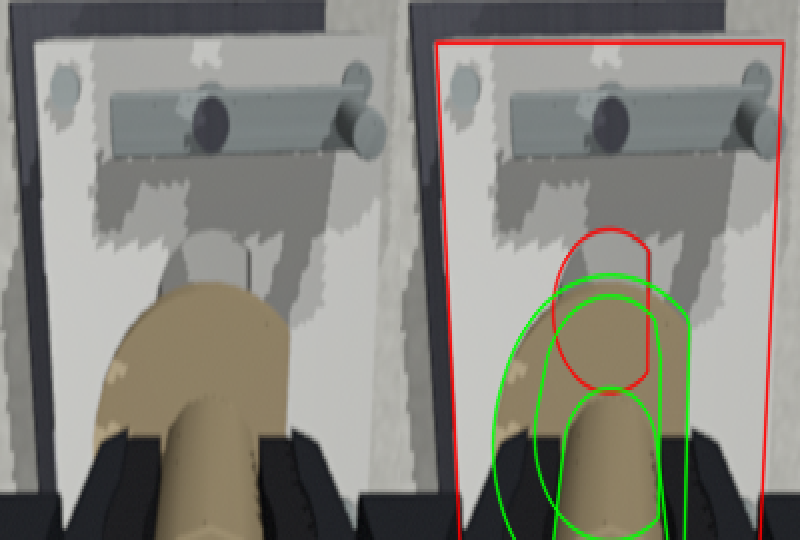

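arm_command:
  commands:
    - [[0.004, 0.002, -0.009, 0, 0, 0, 255], [0.01, 0.003, -0.022, 0, 0, 0, 255], [0.0164, 0.0043, -0.0363, 0, 0, 0, 255], [0.0164, 0.0043, -0.0363, 0, 0, 0, 255], [0.0164, 0.0043, -0.0363, 0, 0, 0, 255], [0.0164, 0.0043, -0.0363, 0, 0, 0, 255]]

```text
time_s: 12.3
eef_pos: [0.56, 0.1019, 0.1147]
orientation: [0.626, 0.562, 0.429, -0.329]
force: [0.3, 0.7, -1.6]
grip_width: 0.0232
```

```bash
python3 where.py; python3 look.py B
```

```text
[0.56003228 0.10192067 0.11469977] [ 0.27884695  0.7069773  -1.60944891] 0.023158399368937453 12.3 [ 0.04  0.77 -0.53  2.26  2.15  0.49 -2.22]
ori err deg [ 0.00328995 -0.04934573 -0.06704091]
tool pos in socket frame [-0.00010624  0.00148619  0.03989226]
12.45 [0.5601547  0.10193793 0.11481549]
```

View pics/lookB.png

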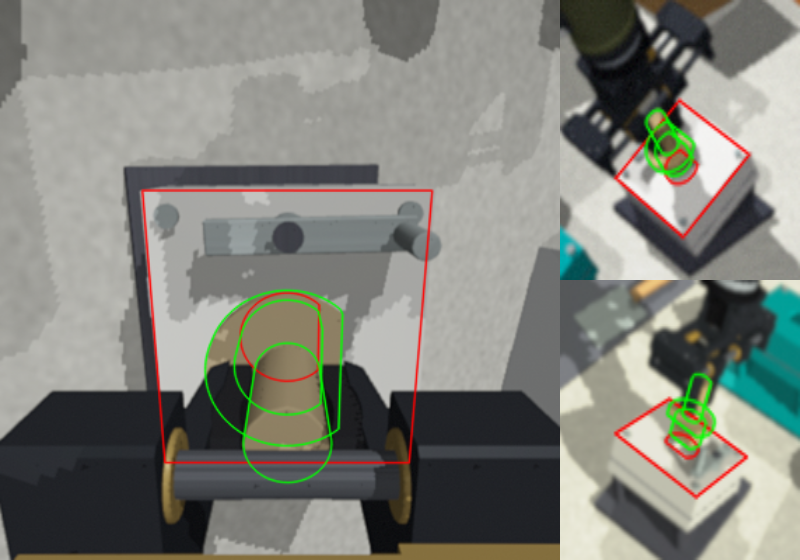

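```bash
python3 - <<'E'
from look import *
c,st=pickle.load(open('wristB.pkl','rb')); 
a=c['image'][140:240,200:450]; cv2.imwrite('pics/z10.png',cv2.resize(a,(800,320),interpolation=3))
E
```

```text
(no output)
```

View pics/z10.png

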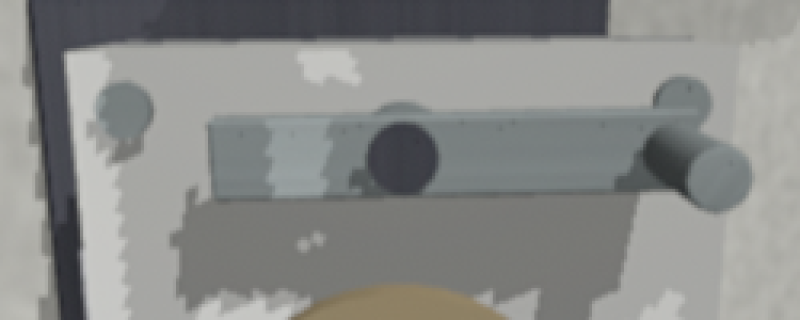

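arm_command:
  commands:
    - [[0.0042, 0.0007, -0.0091, 0, 0, 0, 255], [0.0063, 0.001, -0.0136, 0, 0, 0, 255], [0.0083, 0.0014, -0.0181, 0, 0, 0, 255], [0.0083, 0.0014, -0.0181, 0, 0, 0, 255], [0.0083, 0.0014, -0.0181, 0, 0, 0, 255]]

```text
time_s: 13.08
eef_pos: [0.5684, 0.1033, 0.0963]
orientation: [0.626, 0.562, 0.429, -0.329]
force: [0.1, 0.6, -1.2]
grip_width: 0.023
```

```bash
python3 where.py
```

```text
[0.56843436 0.10330226 0.09629495] [ 0.14517675  0.60038976 -1.22552026] 0.023024362168970604 13.075 [ 0.04  0.82 -0.54  2.24  2.18  0.52 -2.24]
ori err deg [ 0.00268187 -0.06190662 -0.05634653]
tool pos in socket frame [-0.00016737  0.00145874  0.0196133 ]
```

arm_command:
  commands:
    - [[0.0021, 0.0003, -0.0045, 0, 0, 0, 255], [0.0042, 0.0007, -0.0091, 0, 0, 0, 255], [0.0055, 0.0009, -0.0118, 0, 0, 0, 255], [0.0055, 0.0009, -0.0118, 0, 0, 0, 255], [0.0055, 0.0009, -0.0118, 0, 0, 0, 255]]

```text
time_s: 13.7
eef_pos: [0.5737, 0.104, 0.0849]
orientation: [0.626, 0.562, 0.429, -0.329]
force: [-2.5, -2.0, 6.4]
grip_width: 0.023
```

```bash
python3 where.py
```

```text
[0.5737     0.10401491 0.08492694] [-2.51524418 -1.96120911  6.41331555] 0.02298032096316796 13.7 [ 0.04  0.85 -0.54  2.23  2.2   0.54 -2.24]
ori err deg [ 0.02527131 -0.03586917 -0.06932117]
tool pos in socket frame [-0.00015831  0.00129045  0.00706586]
```

arm_command:
  commands:
    - [[0.0006, 0.0001, -0.0013, 0, 0, 0, 255], [0.0012, 0.0002, -0.0027, 0, 0, 0, 255], [0.0012, 0.0002, -0.0027, 0, 0, 0, 255]]

```text
time_s: 14.08
eef_pos: [0.5738, 0.104, 0.0848]
orientation: [0.627, 0.562, 0.428, -0.328]
force: [-15.1, -5.7, 35.1]
grip_width: 0.023
```

```bash
python3 where.py; python3 look.py C
```

```text
[0.57382494 0.10404948 0.08475594] [-15.08717575  -5.65647992  35.06370744] 0.02297834263633459 14.075 [ 0.05  0.85 -0.55  2.23  2.2   0.55 -2.24]
ori err deg [ 0.07031851  0.09439289 -0.15014584]
tool pos in socket frame [-0.00011372  0.00130387  0.00685639]
14.225 [0.57379327 0.10401657 0.08471801]
```

View pics/lookC.png

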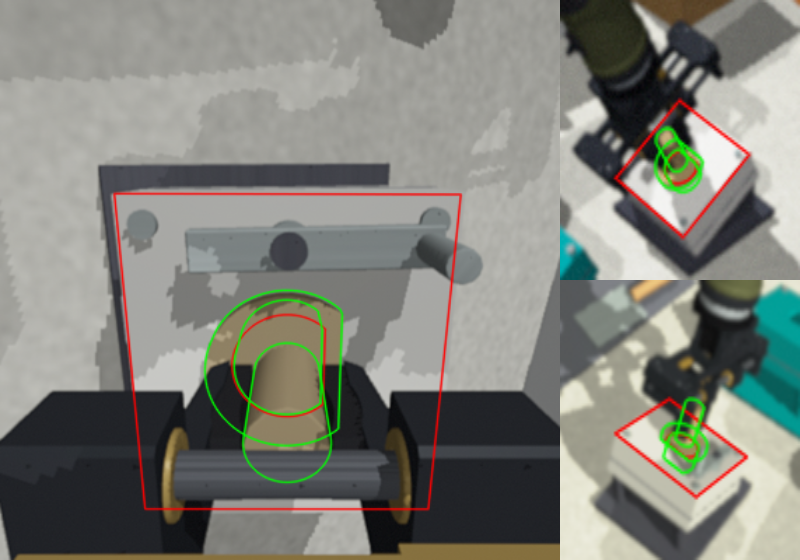

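```bash
python3 - <<'E'
from look import *
c,st=pickle.load(open('wristC.pkl','rb')); 
a=c['image'][200:330,240:400]; d,_=pickle.load(open('sideC.pkl','rb'));e,_=pickle.load(open('sceneC.pkl','rb'))
cv2.imwrite('pics/z11.png',np.hstack([cv2.resize(a,(480,390),interpolation=3),np.vstack([cv2.resize(d['image'][165:225,295:365],(300,195),interpolation=3),cv2.resize(e['image'][270:330,285:355],(300,195),interpolation=3)])]))
E
```

```text
(no output)
```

View pics/z11.png

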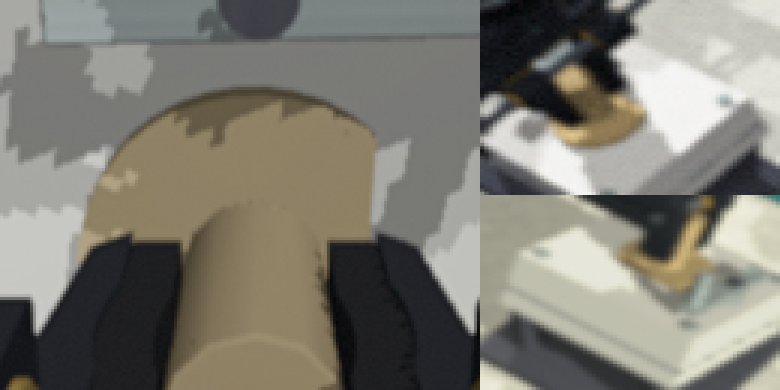

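```bash
python3 - <<'E'
from look import *
c,st=pickle.load(open('wristC.pkl','rb')); 
o=overlay(c,st,S,yaw,core=False); i=c['image']
L=cv2.resize(np.hstack([i[145:225,185:235],o[145:225,185:235]]),(400,320),interpolation=0)
Rr=cv2.resize(np.hstack([i[145:225,420:470],o[145:225,420:470]]),(400,320),interpolation=0)
cv2.imwrite('pics/z12.png',np.hstack([L,Rr]))
E
```

```text
(no output)
```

View pics/z12.png

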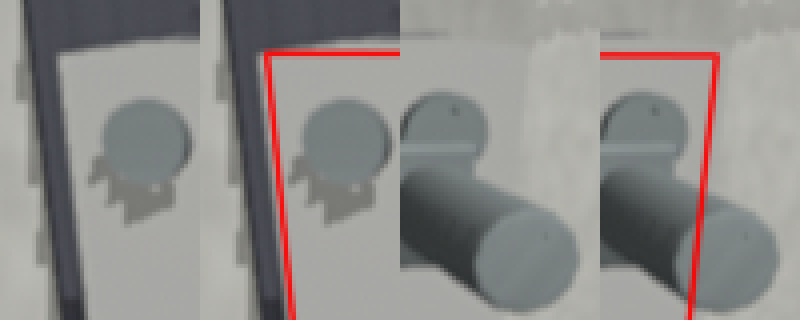

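arm_command:
  commands:
    - [[-0.0012, -0.0002, 0.0027, 0, 0, 0, 255], [-0.0012, -0.0002, 0.0027, 0, 0, 0, 140], [-0.0012, -0.0002, 0.0027, 0, 0, 0, 140], [-0.0012, -0.0002, 0.0027, 0, 0, 0, 140], [-0.0012, -0.0002, 0.0027, 0, 0, 0, 140]]

```text
time_s: 14.85
eef_pos: [0.5739, 0.1043, 0.0842]
orientation: [0.626, 0.562, 0.429, -0.329]
force: [-0.2, -0.0, 0.2]
grip_width: 0.0396
```

```bash
python3 where.py
```

```text
[0.57386892 0.10429281 0.08420765] [-0.17834581 -0.04772984  0.22022183] 0.03958532484983981 14.85 [ 0.04  0.85 -0.54  2.23  2.2   0.54 -2.24]
ori err deg [-0.00160317 -0.08604431 -0.06256958]
tool pos in socket frame [-0.00026965  0.00153658  0.00632412]
```

arm_command:
  commands:
    - [[-0.004, -0.0007, 0.009, 0, 0, 0, 140], [-0.012, -0.002, 0.026, 0, 0, 0, 140], [-0.02, -0.0034, 0.0435, 0, 0, 0, 140], [-0.0284, -0.0048, 0.0617, 0, 0, 0, 140], [-0.0284, -0.0048, 0.0617, 0, 0, 0, 140], [-0.0284, -0.0048, 0.0617, 0, 0, 0, 140]]

```text
time_s: 15.6
eef_pos: [0.5457, 0.0994, 0.1461]
orientation: [0.626, 0.562, 0.429, -0.329]
force: [1.0, 0.0, -0.3]
grip_width: 0.04
```

```bash
python3 where.py; sed -i 's/^S=.*/S=np.array([0.57700,0.10326,0.07859]); yaw=0.1662; S=S+.003*mouldR(yaw)[:,2]/' plan.py; python3 - <<'E'
from look import *
c=cam('wrist');st=env.sense(); pickle.dump((c,st),open('wristD.pkl','wb'))
Rm=mouldR(yaw)
o=overlay(c,st,S,yaw,core=False)
for P in core_hulls(0,0,0,-.026): cv2.polylines(o,[np.round(cv2.convexHull(proj(c,S+P@Rm.T).astype(np.float32))*16).astype(int)],True,(0,255,0),1,cv2.LINE_AA,4)
for q in (1.4,1.57,1.7):
    P=np.array([.045*np.sin(q),.048+.045*np.cos(q),.045]); u=proj(c,S+P@Rm.T)[0]; cv2.circle(o,tuple(u.astype(int)),2,(255,0,255),-1); print(q,u)
cv2.imwrite('pics/wD.png',np.hstack([cv2.resize(c['image'][140:350,215:425],(400,400)),cv2.resize(o[140:350,215:425],(400,400))]))
E
```

```text
[0.54569575 0.09941371 0.14614284] [ 1.00860387  0.01068524 -0.30542883] 0.04002601618793898 15.6 [ 0.02  0.69 -0.5   2.28  2.09  0.43 -2.19]
ori err deg [ 0.00565219 -0.04614779 -0.05780957]
tool pos in socket frame [-7.97446776e-06  1.38556063e-03  7.45400288e-02]
1.4 [405.28909009 174.00409371]
1.57 [405.53457318 187.89208102]
1.7 [404.15496251 198.32065245]
```

View pics/wD.png

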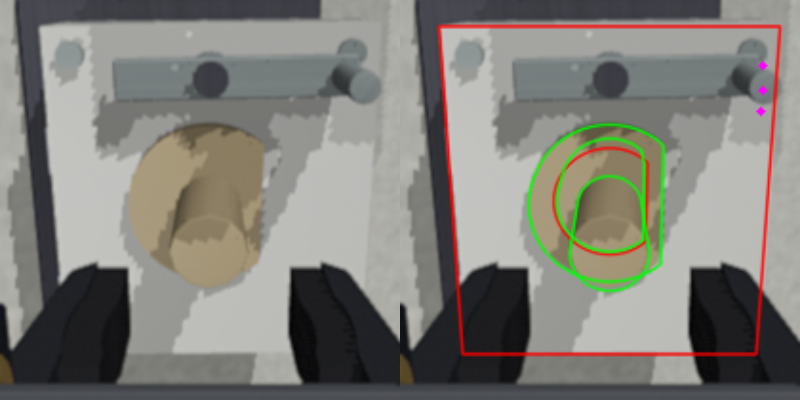

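arm_command:
  commands:
    - [[0.012, 0.02, 0.008, 0, 0, 0, 140], [0.024, 0.04, 0.015, 0, 0, 0, 140], [0.0322, 0.0542, 0.019, 0, 0, 0, 140], [0.0322, 0.0542, 0.019, 0, 0, 0, 140], [0.041, 0.0557, -0.0001, 0, 0, 0, 140], [0.0495, 0.057, -0.0185, 0, 0, 0, 140], [0.0495, 0.057, -0.0185, 0, 0, 0, 140], [0.0495, 0.057, -0.0185, 0, 0, 0, 140]]
  newtons: 10

```text
time_s: 16.65
eef_pos: [0.5943, 0.1557, 0.1275]
orientation: [0.626, 0.562, 0.429, -0.33]
force: [-0.9, 0.1, 0.2]
grip_width: 0.0397
```

```bash
python3 where.py; python3 - <<'E'
from look import *
c=cam('wrist');st=env.sense(); cv2.imwrite('pics/wE.png',cv2.resize(c['image'][140:380,200:440],(600,600)))
E
```

```text
[0.59434943 0.15567155 0.12748919] [-0.91178058  0.12989403  0.19255059] 0.039718051585169355 16.65 [-0.14  0.75 -0.38  2.12  1.93  0.37 -2.09]
ori err deg [ 0.01953427 -0.13195765 -0.02588382]
tool pos in socket frame [0.04403132 0.04881913 0.03042215]
```

View pics/wE.png

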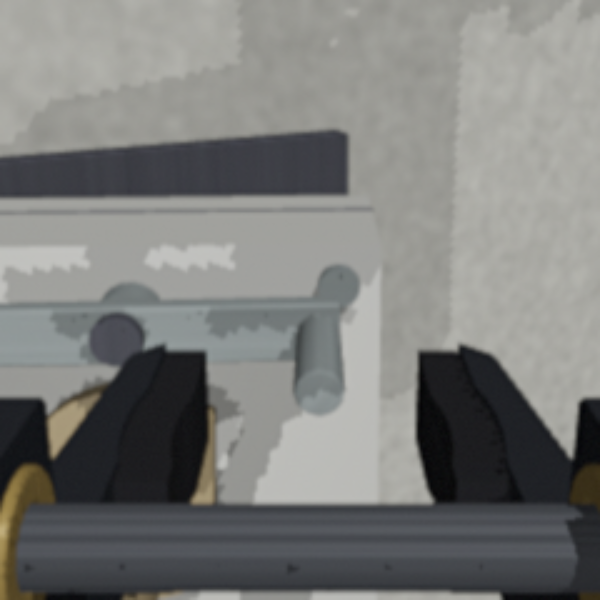

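arm_command:
  commands:
    - [[0.0045, 0.001, -0.009, 0, 0, 0, 140], [0.0093, 0.0022, -0.0181, 0, 0, 0, 140], [0.0093, 0.0022, -0.0181, 0, 0, 0, 140], [0.0093, 0.0022, -0.0181, 0, 0, 0, 255], [0.0093, 0.0022, -0.0181, 0, 0, 0, 255], [0.0093, 0.0022, -0.0181, 0, 0, 0, 255], [0.0093, 0.0022, -0.0181, 0, 0, 0, 255]]
  newtons: 10

```text
time_s: 17.58
eef_pos: [0.604, 0.1586, 0.1097]
orientation: [0.626, 0.562, 0.429, -0.329]
force: [-0.9, 0.2, -0.1]
grip_width: 0.0093
```

```bash
python3 where.py; python3 - <<'E'
import numpy as np
from plan import *
q0=1.535
b=np.array([.045*np.sin(q0),.048+.045*np.cos(q0),0])
for q in np.r_[np.arange(1.4,0,-.2),0,-.05]:
    P=np.array([.045*np.sin(q),.048+.045*np.cos(q),0]); print(round(q,2),(Rm@(P-b)).round(4).tolist())
E
```

```text
[0.60400937 0.15860785 0.10965519] [-0.93604367  0.22623983 -0.12084147] 0.009261119543541897 17.575 [-0.13  0.79 -0.4   2.1   1.97  0.4  -2.11]
ori err deg [ 0.00365048 -0.0818134  -0.07017444]
tool pos in socket frame [0.04556885 0.05011687 0.01002755]
1.4 [-0.0016, 0.0059, -0.0003]
1.2 [-0.0051, 0.014, -0.0013]
1.0 [-0.0101, 0.0213, -0.003]
0.8 [-0.0163, 0.0274, -0.0054]
0.6 [-0.0234, 0.0321, -0.0083]
0.4 [-0.0311, 0.0352, -0.0116]
0.2 [-0.0392, 0.0365, -0.0152]
0.0 [-0.0474, 0.036, -0.019]
-0.05 [-0.0494, 0.0357, -0.02]
```

arm_command:
  commands:
    - [[-0.0016, 0.0059, -0.0003, 0, 0, 0, 255], [-0.0051, 0.014, -0.0013, 0, 0, 0, 255], [-0.0101, 0.0213, -0.003, 0, 0, 0, 255], [-0.0163, 0.0274, -0.0054, 0, 0, 0, 255], [-0.0234, 0.0321, -0.0083, 0, 0, 0, 255], [-0.0311, 0.0352, -0.0116, 0, 0, 0, 255], [-0.0392, 0.0365, -0.0152, 0, 0, 0, 255], [-0.0474, 0.036, -0.019, 0, 0, 0, 255]]
  newtons: 10

```text
time_s: 18.58
eef_pos: [0.5562, 0.1987, 0.091]
orientation: [0.625, 0.563, 0.431, -0.326]
force: [1.2, 3.2, 3.2]
grip_width: 0.0098
```

```bash
python3 where.py
```

```text
[0.55620299 0.19869539 0.09102276] [1.18747782 3.18023031 3.23787598] 0.00977840348334389 18.575 [-0.18  0.84 -0.52  2.2   2.06  0.57 -2.3 ]
ori err deg [-0.2696564  -0.04598984 -0.34663777]
tool pos in socket frame [0.00097473 0.09756092 0.01026351]
```

arm_command:
  commands:
    - [[-0.002, -0.0005, -0.001, 0, 0, 0, 255], [-0.0035, -0.0006, -0.0017, 0, 0, 0, 255], [-0.0035, -0.0006, -0.0017, 0, 0, 0, 255], [-0.0035, -0.0006, -0.0017, 0, 0, 0, 255]]

```text
time_s: 19.08
eef_pos: [0.5552, 0.1982, 0.0905]
orientation: [0.626, 0.564, 0.429, -0.325]
force: [4.4, 6.9, 6.1]
grip_width: 0.0092
```

```bash
python3 where.py; python3 - <<'E'
from look import *
c=cam('wrist'); cv2.imwrite('pics/wF.png',c['image'])
E
```

```text
[0.55522111 0.19822778 0.09051802] [4.35188276 6.86983849 6.06025461] 0.009235524636001207 19.075 [-0.17  0.84 -0.53  2.21  2.07  0.58 -2.32]
ori err deg [-0.2953483   0.20172361 -0.30256874]
tool pos in socket frame [-0.00018632  0.09726219  0.01024799]
```

View pics/wF.png

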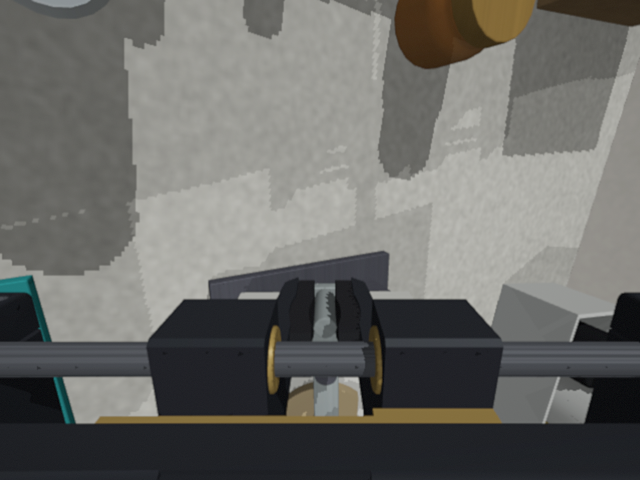

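arm_command:
  commands:
    - [[0, 0, 0, 0, 0, 0, 130], [0, 0, 0, 0, 0, 0, 130], [0, 0, 0, 0, 0, 0, 130], [-0.008, -0.0014, 0.018, 0, 0, 0, 130], [-0.017, -0.0028, 0.036, 0, 0, 0, 130], [-0.03, -0.005, 0.065, 0, 0, 0, 130], [-0.03, -0.035, 0.1, 0, 0, 0, 130], [-0.03, -0.08, 0.11, 0, 0, 0, 130]]

```text
time_s: 20.12
eef_pos: [0.5236, 0.1147, 0.2009]
orientation: [0.627, 0.563, 0.429, -0.327]
force: [0.7, -0.6, 0.4]
grip_width: 0.0432
```

```bash
python3 where.py; python3 look.py G; python3 - <<'E'
from look import *
c,st=pickle.load(open('wristG.pkl','rb')); 
o=overlay(c,st,S,yaw,core=False)
for q in (0,.12):
  L=np.array([[-33,-7,15],[-33,7,15],[50,7,15],[50,-7,15]])/1000
  d=np.array([np.sin(q),np.cos(q),0]); e=np.array([np.cos(q),-np.sin(q),0])
  P=np.array([[0,.048,0]])+L[:,:1]*d+L[:,1:2]*e+np.c_[0*L[:,:2],L[:,2]]
  cv2.polylines(o,[np.round(proj(c,S+P@Rm.T)*16).astype(int)],True,(255,0,0) if q==0 else (255,0,255),1,cv2.LINE_AA,4)
cv2.imwrite('pics/wG.png',np.vstack([np.hstack([c['image'][60:340,170:470],o[60:340,170:470]])]))
s=[pickle.load(open(f'{n}G.pkl','rb'))[0]['image'] for n in('side','scene')]
cv2.imwrite('pics/sG.png',np.hstack([cv2.resize(s[0][160:250,270:370],(400,360),interpolation=3),cv2.resize(s[1][250:340,270:370],(400,360),interpolation=3)]))
E
```

```text
[0.52363613 0.11472265 0.20085091] [ 0.73567493 -0.63336906  0.42027106] 0.04318946253917395 20.125 [-0.09  0.54 -0.39  2.29  1.87  0.3  -2.03]
ori err deg [-0.06046835  0.09562082 -0.2119456 ]
tool pos in socket frame [0.00569069 0.020133   0.12924638]
20.275 [0.52287053 0.11057523 0.19902628]
```

View pics/wG.png

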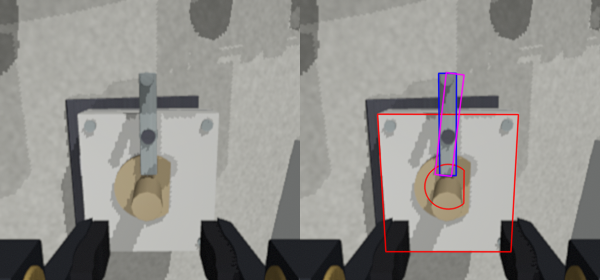

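View pics/sG.png

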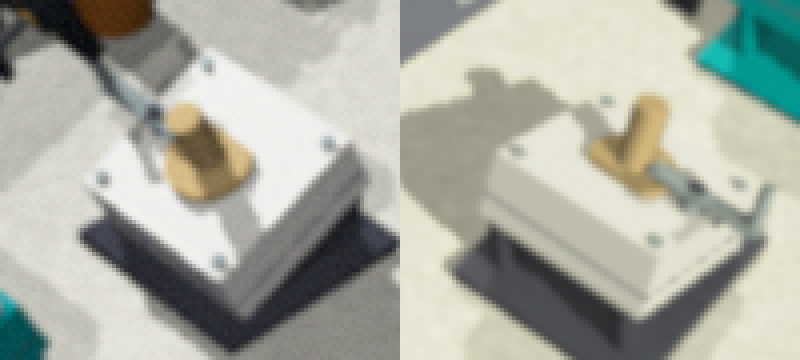

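arm_command:
  commands:
    - [[0, 0, 0.03, 0, 0, 0, 130], [0, 0, 0.03, 0, 0, 0, 130], [0, 0, 0.03, 0, 0, 0, 130], [0, 0, 0.03, 0, 0, 0, 130]]

```text
time_s: 20.78
eef_pos: [0.5226, 0.1146, 0.2277]
orientation: [0.626, 0.562, 0.43, -0.329]
force: [0.4, -0.4, -0.2]
grip_width: 0.0432
```

```bash
python3 - <<'E'
from h import *
s=env.sense(); print(s['time_s'],s['eef_pos'],s['force']); print(env.job_done())
E
```

```text
20.775 [0.52257762 0.11456314 0.22773813] [ 0.38748025 -0.37008083 -0.20458546]
the job is handed in; nothing more can be done
None
```

I put the keyed core into the white mould's socket with its flat up-slope and pushed until it hit a hard stop at about 38 N. I then let go of it, swung the latch shut by its post until it stopped (about 8 N), released it and backed clear. The job was handed in at 20.8 s.

**Last checks:**
- **Core:** in the wrist picture taken after I let go of it, the core and its flat lined up with the model of a home core.
- **Latch:** after I let go of it, it matched the shut (0 rad) outline and lay over the flange.
- **Robot:** force on the tool was about 0.5 N, so it was touching nothing.
- **Bystanders:** I didn't re-measure their positions after the job. The arm kept clear of them on the way.

**What disagreed:**
- **First grasp missed:** the fingertips turned out to be about 35 mm further back than the stated 22 mm ahead of the TCP. The core did not move, and I corrected for this afterwards.
- **Mould face height:** contact came about 3 mm higher than I first estimated. A close-up of the mould's edges suggested the face sits 3 to 4 mm higher, so I took it as flush.
- **Transfer move:** the arm stopped short on the way to the mould because of its joint speed limits, so I commanded the remainder separately.

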